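# Lock the weight block, then poise the large check weight over the balance pan

## Task

Swing the keeper bar of the wooden weight block fully shut, until it snaps into its catch over the two smaller check weights. Then pick up the largest brass check weight, which stands on the worktop on the other side of the block from the balance, carry it clear over the block and over the balance's low draught shield, and hold it upright about a centimetre above the centre of the pan, ready for the balance to finish zeroing. Finish while still holding it there; nothing may touch the balance, the weight must not bump the block, and the stopper and the tin stay where they are.

Things in the scene. Friction and masses are not known exactly. Their poses are not given: they have to be found in the camera images.
- stand: Wooden weight block fixed on the worktop, 60 (x) x 200 (y, from -105 to +95) x 30 mm high; origin at the underside, z up. Along its y lie three round pockets: for the small weight at y = +37.5, for the medium one at y = -2.5 and an empty one (33 mm wide, 22 mm deep) at y = -46.5 mm. An aluminium bar is hinged on a pillar at its +y end; at its -y end stands the catch, with a back stop on the +x side whose top is at 62 mm.
- keeper (a joint): Keeper bar, 14 mm wide, 8 mm thick, underside 56 mm above the worktop, on a vertical axis at keeper_hinge. 0 rad = fully shut, along the block's y over the weights; grows (to 1.5) as the handle swings to the block's -x side. It turns easily and stays where left; from 0.1 rad a sprung ball pushes it open with up to 2.6 N at the handle, below about 0.043 it pulls it shut and keeps it there.
- keeper_handle (a point): Black round upright grip post on the bar, 12 mm in diameter, from the bar's top at 64 mm to 100 mm above the worktop, 150 mm from the hinge axis. This point is on its axis, 86 mm above the worktop. Its own axes turn with the bar: the bar runs from the post to the hinge along +y.
- keeper_hinge (a point): Point on the bar's vertical hinge axis, at the bar's mid thickness, at x = 0, y = +78 mm in the block's frame.
- large_weight: The largest brass check weight, loose, standing on the worktop apart from the others: 30 mm in diameter, 42 mm high with a knob on top (body about the lower 27 mm), about 0.2 kg; origin at the centre of its underside, z up. Grip it round the body, 30 mm wide.
- small_weight: Brass check weight 18 mm in diameter, 26 mm high, standing in its pocket in the block; origin at the centre of its underside. To stay there.
- medium_weight: Brass check weight 24 mm in diameter, 34 mm high, standing in its pocket in the block; origin at the centre of its underside. To stay there.
- pocket_small (a point): Centre of the floor of the small weight's pocket (22 mm above the worktop).
- pocket_medium (a point): Centre of the floor of the medium weight's pocket (16 mm above the worktop).
- balance: Grey laboratory balance fixed on the worktop, 210 (x) x 170 (y) mm, housing top at 50 mm, dark blank display at its -x end; origin at the centre of its underside. A square draught shield of clear panels with aluminium rails, open above, surrounds the pan: 142 mm wide inside, centred on the pan, its top 84 mm above the worktop.
- pan_center (a point): Centre of the top of the balance's round steel pan (80 mm in diameter, 60 mm above the worktop, with a small dark dot at its middle), at x = +25 mm in the balance's frame; z up.
- stopper: Red-brown rubber stopper, 33 mm in diameter, 30 mm high, loose on the worktop beyond the large weight; origin at the centre of its underside. Leave it alone.
- tin: Round metal tin with lid, 54 mm in diameter, 30 mm high, loose on the worktop on the robot's side of the large weight; origin at the centre of its underside. Leave it alone.
There are look-alikes about, which are no part of the job. What is shaped like the large_weight but blue is not meant.

How it is judged:
On the way, in this order (a step that is already met when the one before it is completed fails the run):
1. the keeper bar is shut in its catch (value of joint keeper below 0.035 rad), for 0.3 s.
2. the large weight is lifted clear of the worktop, the bar still shut (height (world z) of large_weight above 0.06 m and contact force between large_weight and the fingers above 0.5 N and value of joint keeper below 0.035 rad), for 0.2 s.
At the end, for the whole second after the job is handed in: The robot holds the large weight, which touches nothing else, still and upright (within 0.15 rad), its underside 3 to 20 mm above the pan and its axis within 8 mm of the pan's centre; the keeper bar is shut (below 0.035 rad) and both smaller weights sit in their pockets (within 8 mm) (horizontal distance between large_weight and pan_center below 0.008 m and z of large_weight in the frame of pan_center between 0.003 and 0.02 m and angle between large_weight's own z axis and vertical below 0.15 rad and linear speed of large_weight below 0.02 m/s and contact force between large_weight and the fingers above 0.5 N and contact force between large_weight and balance below 0.05 N and value of joint keeper below 0.035 rad and distance between small_weight and pocket_small below 0.008 m and distance between medium_weight and pocket_medium below 0.008 m); the arm keeps its last pose, push and grip.
It fails at once if the weight or the robot touches the balance (contact force between large_weight and balance above 0.3 N or contact force between any of the arm, the fingers and balance above 0.5 N).
It fails at once if the large weight bumps the block or its bar (contact force between large_weight and stand above 1 N).
It fails at once if the stopper or the tin is disturbed (distance of any of stopper, tin from where it was at the start of the episode above 0.02 m).
It also fails if it takes over 64 s, if anything falls off the work surface, if the arm or the gripper's body presses on something with over 40 N, if the wrist force passes 120 N, or if a joint passes its speed limit or range.

## Robot

A 6-joint arm with a two-finger parallel gripper is mounted at the origin on a cart in front of the work surface, level with it; the furniture and walls round the work are solid. World frame = base frame: x ahead of the robot, y to its left, z up, the work surface at z = 0. Lengths are in m, angles in rad, forces in N, time in s.
With the tool pointing down it reaches from about 0.3 to 0.775 m from the base axis. Payload 14.6 kg.
Tool frame: the origin (TCP) lies at the very end of the fingers, on their centre line; the grasp point (between the pads) lies 19 mm behind it (bot.pinch_z is the distance from the TCP to the grasp point, in m); z points along the fingers, y is the direction in which the jaws open and shut (so a half turn about z gives the same grasp; the last joint's range is limited). The gripper opens to 94 mm and grips with 3 to 60 N. Pads are 16 mm wide; open, the fingers measure 119 mm over their backs; the gripper's body (75 mm by 177 mm) begins 78 mm behind the grasp point.
Start: joints at [1.121, 0.3, 1.521, -0, 1.321, -0.067], TCP at [0.205, 0.51, 0.205] pointing down, gripper open.
Joint ranges: [-3.03, 3.03], [-0.79, 2.21], [0.23, 2.52], [-1.04, 4.18], [0, 3.07], [-2.55, 2.55]. Speed limits (rad/s): [2.22, 2.22, 2.57, 3.14, 3.14, 3.14].

## Interface

Orientations are given as a rotation vector (axis times angle).
In Python, from cell import bot gives the robot as it stands. The module is installed in compiled form; this text tells all that it offers.
- The arm moves only by the shell command python3 -m pendant 'ROWS' [FORCE]. ROWS is JSON, a list of rows, each a list of 7 numbers: the opening, from 0 (shut) to 1 (fully open), then the shift along the tool's x, y, z in cm, then the turn, a rotation vector about the tool's x, y, z in units of 5 degrees (1.0 is 5 degrees). In form: [[grip, dx, dy, dz, ax, ay, az], ...]. A call has 1 to 20 rows; each row shifts and turns the pose as measured when the row begins, along the tool's axes as they then stand; what a row does not reach is not made up. A row lasts 1/8 s, in which the tool goes at most 62.5 mm and 10.7 degrees, less where a joint would pass 70% of its speed; a pose out of reach is approached as far as the arm can. A call with a gripper value outside its range is refused whole. The fingers move at their own pace and stop on an object; FORCE is the grip in N (left out, the last holds). Time passes only in rows, so rows that do not move let the fingers close. It gives the time, the measured TCP pose, the force and the opening at its end, in the units of the state.
- bot.observe(): the state, without advancing time (a new reading comes with each control period).
- bot.capture(name): name is "scene" or "top" or "wrist"; returns a dict with "img" (420x560x3 uint8, red, green, blue), "fovy" (degrees; the focal length in pixels is half the picture's height over the tangent of half this angle, whatever the lens; pixels are square), "cx", "cy" (the principal point, pixels), "pose" (4x4, takes a point from camera to world coordinates); the wrist camera has in their place "T_tool_cam" (4x4, takes a point from camera to tool coordinates, whose origin is the TCP and whose axes are the flange's). Camera axes: x right, y up, looking along -z (the intrinsics and any distortion apply to the point x, -y, -z); pixel columns grow to the right and rows downward; lengths in m; the calibration is good to about 2 mm. A picture is of the moment at which its call begins: read the wrist's pose just before it. There is no depth.
- bot.finish_job(): hands the job in, once; it reports no verdict.
The state is a dict: "t": time; "joint_pos": joint angles; "joint_velocities": joint speeds; "joint_torque": joint torques, N m; "eef_pos": TCP position; "tool_rot": TCP orientation; "contact_force": force on the tool from outside, world axes, zero at the start; "ft_torque": the same for the moment, N m; "opening": opening from 0.0 (shut) to 1.0 (fully open).
Only numpy, scipy, OpenCV 4.12 (cv2) and the standard library are available. Lean on these libraries where they do the work, as an engineer would, in place of code of your own. Each camera call takes 0.05 s, during which the arm holds its last target. There are 200 camera calls.

## Working session

There is one attempt and no reset: what is moved stays moved. The work goes in short steps, Python scripts to look and compute and a shell command to move; the robot and the scene stay as the last step left them, time stands still between calls to the robot, and variables do not carry over. Pictures are saved under pics/ and viewed, about 8 in all and at most 12, crops included, and the job is handed in when it is done.

```bash
mkdir -p pics; cat > h.py <<'E'
import numpy as np, cv2
from cell import bot
from scipy.spatial.transform import Rotation as R
def cap(name,save=None):
    s=bot.observe(); c=bot.capture(name)
    if name=="wrist":
        T=np.eye(4);T[:3,:3]=R.from_rotvec(s["tool_rot"]).as_matrix();T[:3,3]=s["eef_pos"]
        c["pose"]=T@np.array(c["T_tool_cam"])
    if save: cv2.imwrite("pics/"+save,c["img"][:,:,::-1]); np.save("pics/"+save+".npy",c,allow_pickle=True)
    return c
def load(save): return np.load("pics/"+save+".npy",allow_pickle=True).item()
def ray(c,u,v):
    f=c["img"].shape[0]/2/np.tan(np.radians(c["fovy"])/2)
    P=np.array(c["pose"]); d=P[:3,:3]@np.array([(u-c["cx"])/f,-(v-c["cy"])/f,-1.])
    return P[:3,3],d/np.linalg.norm(d)
def onz(c,u,v,z):
    o,d=ray(c,u,v); return o+d*(z-o[2])/d[2]
def proj(c,p):
    f=c["img"].shape[0]/2/np.tan(np.radians(c["fovy"])/2)
    P=np.array(c["pose"]); q=P[:3,:3].T@(np.array(p)-P[:3,3]); return c["cx"]+f*q[0]/-q[2], c["cy"]-f*q[1]/-q[2]
def tri(a,b):
    (o1,d1),(o2,d2)=a,b; s=np.linalg.lstsq(np.c_[d1,-d2],o2-o1,rcond=None)[0]
    p,q=o1+s[0]*d1,o2+s[1]*d2; return (p+q)/2,np.linalg.norm(p-q)
E
python3 - <<'E'
from h import *
for n in("scene","top","wrist"):
    c=cap(n,n+"0.png"); print({k:(np.round(v,3).tolist() if k=="pose" else v) for k,v in c.items() if k!="img"})
print(bot.observe(),bot.pinch_z)
E
```

```text
{'fovy': 44.048435994555966, 'cx': 275.49171944100897, 'cy': 203.20010409931982, 'pose': [[0.356, 0.621, -0.698, -0.339], [-0.934, 0.246, -0.258, -0.326], [0.012, 0.744, 0.668, 0.946], [0.0, 0.0, 0.0, 1.0]]}
{'fovy': 45.738364476768446, 'cx': 274.24307594171955, 'cy': 202.15674978252855, 'pose': [[0.005, 0.987, -0.158, 0.305], [-1.0, 0.006, 0.001, 0.024], [0.002, 0.158, 0.987, 1.599], [0.0, 0.0, 0.0, 1.0]]}
{'fovy': 71.52718106864417, 'cx': 277.53814066237544, 'cy': 206.88347530038976, 'T_tool_cam': array([[-1.09796172e-04,  9.65012269e-01,  2.62204706e-01,
         7.62971748e-02],
       [ 9.99999449e-01,  3.79750075e-04, -9.78881629e-04,
        -3.62849657e-04],
       [-1.04420504e-03,  2.62204454e-01, -9.65011779e-01,
        -1.79179786e-01],
       [ 0.00000000e+00,  0.00000000e+00,  0.00000000e+00,
         1.00000000e+00]]), 'pose': [[0.374, -0.895, -0.243, 0.135], [0.928, 0.361, 0.098, 0.538], [-0.0, -0.262, 0.965, 0.384], [0.0, 0.0, 0.0, 1.0]]}
{'t': 0.15, 'joint_pos': array([ 1.12137527e+00,  3.00340978e-01,  1.52141880e+00,  5.63326045e-06,
        1.32068443e+00, -6.65892487e-02]), 'joint_velocities': array([-0.00031556, -0.00271493, -0.0018409 ,  0.00197966,  0.00089449,
        0.00115422]), 'joint_torque': array([ 2.49114419e-03, -5.31964660e+01, -3.52817059e+01,  7.09562679e-02,
        2.36609078e-02, -7.54289567e-05]), 'eef_pos': array([0.20536561, 0.51001729, 0.20502636]), 'tool_rot': array([-5.97645025e-01, -3.08399495e+00,  1.29105971e-03]), 'contact_force': array([ 0.62655105, -0.37378139, -0.51664309]), 'ft_torque': array([-9.19763215e-06, -1.42283241e-02,  2.77904700e-02]), 'opening': 0.9984607925445848} 0.0188
```

View pics/top0.png

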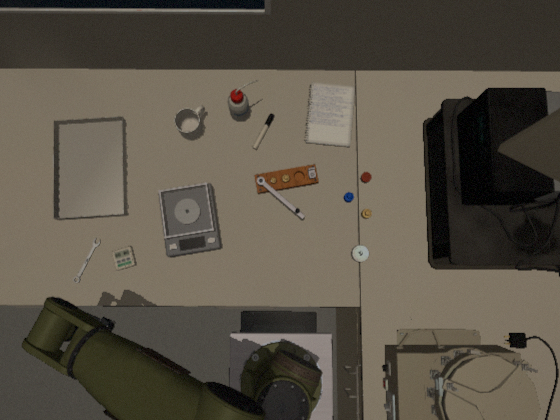

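View pics/scene0.png

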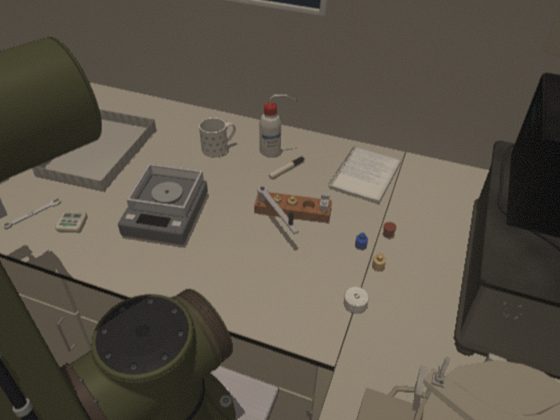

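The top view shows the large brass weight at about (367,214), the blue decoy at (348,197), the stopper at (366,177), the tin at (360,253), the hinge at (262,181), the handle at (300,215) and the pan dot at (187,211). In the scene view the weight is at (379,261), the handle at (291,220) and the pan at (167,191). Next I'll view enlarged crops of both.

```bash
python3 - <<'E'
from h import *
a=load("top0.png");b=load("scene0.png")
A=cv2.resize(a["img"][150:270,150:390],None,fx=3.3,fy=3.3,interpolation=cv2.INTER_CUBIC)[:, :792]
B=cv2.resize(b["img"][160:320,110:410],None,fx=2.6,fy=2.6,interpolation=cv2.INTER_CUBIC)
cv2.imwrite("pics/topc.png",np.clip(A[:,:,::-1]*1.4,0,255).astype(np.uint8));cv2.imwrite("pics/scenec.png",np.clip(B[:,:,::-1]*1.4,0,255).astype(np.uint8))
E
```

```text
(no output)
```

View pics/topc.png

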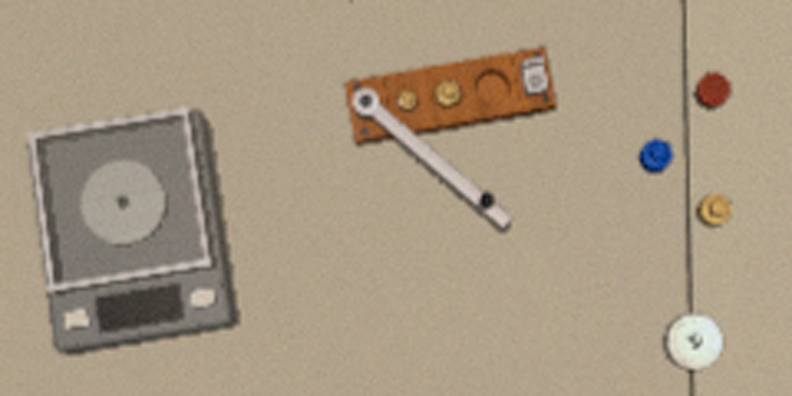

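View pics/scenec.png

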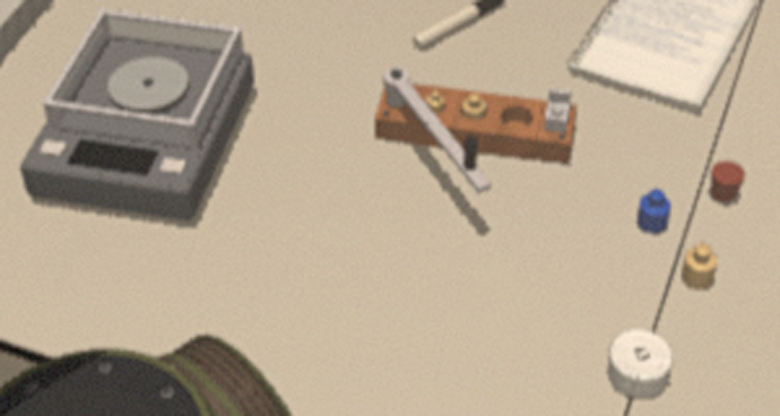

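The crops show:

| Feature | Top crop px | Scene crop px |
|---|---|---|
| Handle top | (488,200) | (472,140) |
| Hinge | (366,101) | (396,74) |
| Weight knob | (717,208) | (702,250) |
| Pan dot | (123,202) | (148,83) |
| Tin | (694,342) | (641,360) |
| Stopper | (713,90) | (728,170) |

Next I'll triangulate these.

```bash
python3 - <<'E'
from h import *
a=load("top0.png");b=load("scene0.png")
P={"handle":((488,199),(472,139)),"hinge":((366,101),(396,74)),"knob":((716,208),(702,249)),"pan":((123,202),(148,83)),"tin":((694,341),(641,353)),"stopper":((713,88),(728,168)),"blue":((656,155),(655,196)),"catch":((538,75),(559,100)),"med":((448,93),(474,100)),"small":((408,99),(436,96))}
Q={}
for k,(t,s) in P.items():
    p,e=tri(ray(a,150+t[0]/3.3,150+t[1]/3.3),ray(b,110+s[0]/2.6,160+s[1]/2.6)); Q[k]=p
    print(k,p.round(4),"err",round(e,4))
# shield rail & block corners
for k,(u,v),z in [("blockTL",(347,82),.03),("TR",(545,48),.03),("BR",(556,107),.03),("BL",(358,144),.03),("shTL",(32,134),.084),("shTR",(188,110),.084),("shBR",(210,264),.084),("shBL",(52,290),.084)]:
    print(k,onz(a,150+u/3.3,150+v/3.3,z).round(4))
E
```

```text
handle [ 0.5195 -0.0499  0.1054] err 0.0006
hinge [0.6177 0.0642 0.0701] err 0.0001
knob [ 0.5209 -0.2711  0.0446] err 0.0014
pan [0.5207 0.2926 0.0631] err 0.0002
tin [ 0.3946 -0.2484  0.0347] err 0.0003
stopper [ 0.6389 -0.2717  0.0397] err 0.0009
blue [ 0.5722 -0.2151  0.0431] err 0.0018
catch [ 0.6444 -0.099   0.0666] err 0.0011
med [ 0.6302 -0.0145  0.0506] err 0.0009
small [0.6246 0.024  0.0481] err 0.0007
blockTL [0.6447 0.0839 0.03  ]
TR [ 0.6798 -0.1095  0.03  ]
BR [ 0.621  -0.1197  0.03  ]
BL [0.5834 0.0726 0.03  ]
shTL [0.5816 0.3763 0.084 ]
shTR [0.6053 0.2309 0.084 ]
shBR [0.4603 0.2067 0.084 ]
shBL [0.4354 0.3518 0.084 ]
```

```bash
cat >> h.py <<'E'
def go(p,yaw=None):
    "shift (tool axes, cm) and turn about tool z (5deg units) to TCP target p, tool y at yaw deg"
    s=bot.observe(); M=R.from_rotvec(s["tool_rot"]).as_matrix()
    y=np.degrees(np.arctan2(M[1,1],M[0,1])); t=0 if yaw is None else -((yaw-y+180)%360-180)/5
    w=M@[0,0,1.]; tilt=R.from_rotvec(np.cross(w,[0,0,-1])).as_rotvec()
    print("t",round(s["t"],2),"tcp",s["eef_pos"].round(4),"yaw",y.round(1),"F",s["contact_force"].round(1),"open",round(s["opening"],3))
    print("shift cm",(M.T@(np.array(p)-s["eef_pos"])*100).round(2),"turn z units",round(t,2),"level xy",(M.T@tilt*180/np.pi/5).round(2)[:2])
E
python3 -m pendant '[[1,0,0,0,0,0,2.1],[1,0,0,0,0,0,2.1],[1,0,0,0,0,0,2.1],[1,0,0,0,0,0,2.1],[1,0,0,0,0,0,2.1],[1,0,0,0,0,0,2.1],[1,0,0,0,0,0,2.1],[1,0,0,0,0,0,2.1],[1,0,0,0,0,0,2.1],[1,0,0,0,0,0,2.1],[1,0,0,0,0,0,0.8]]'
python3 -c "
from h import *
go([.5195,-.0499,.17],-40.7)"
```

```text
t: 1.52
eef_pos: [0.2048, 0.5088, 0.2022]
tool_rot: [2.884, 1.235, -0.008]
contact_force: [-0.2, 0.2, 0.5]
opening: 1.001
t 1.52 tcp [0.2048 0.5088 0.2022] yaw -43.6 F [-0.2  0.2  0.5] open 1.001
shift cm [-18.68  61.33   3.46] turn z units -0.59 level xy [0.02 0.07]
```

```bash
python3 -m pendant '[[1,-1.3,4.4,0,0,0,0],[1,-1.3,4.4,0,0,0,0],[1,-1.3,4.4,0,0,0,0],[1,-1.3,4.4,0,0,0,0],[1,-1.3,4.4,0,0,0,0],[1,-1.3,4.4,0,0,0,0],[1,-1.3,4.4,0,0,0,0],[1,-1.3,4.4,0,0,0,0],[1,-1.3,4.4,0,0,0,0],[1,-1.3,4.4,0,0,0,0],[1,-1.3,4.4,0,0,0,0],[1,-1.3,4.4,0,0,0,0],[1,-1.3,4.4,0,0,0,0],[1,-1.3,4.4,0,0,0,-0.6],[1,0,0,0,0,0,0]]'
python3 - <<'E'
from h import *
go([.5195,-.0499,.15],-40.7)
c=cap("wrist","w1.png"); print(proj(c,[.5195,-.0499,.1]),proj(c,[.618,.064,.068]))
E
```

```text
t: 3.4
eef_pos: [0.5323, -0.0674, 0.2025]
tool_rot: [2.85, 1.312, -0.013]
contact_force: [-0.2, 0.2, -0.4]
opening: 1.001
t 3.4 tcp [ 0.5323 -0.0674  0.2025] yaw -40.6 F [-0.2  0.2 -0.4] open 1.001
shift cm [ 0.55 -2.11  5.25] turn z units 0.03 level xy [0.01 0.11]
(np.float64(256.34770786541526), np.float64(200.7132831361587)) (np.float64(256.39979016267205), np.float64(40.62746731077843))
```

View pics/w1.png

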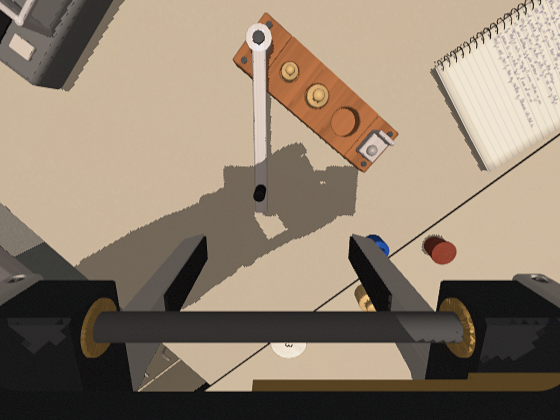

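The wrist view shows the handle's top centre at about (260.5,189), the hinge cap at (259,38), the medium weight at (317,95), the small weight at (290,70) and the catch at (374,148).

```bash
python3 - <<'E'
from h import *
c=load("w1.png"); b=load("scene0.png");a=load("top0.png")
h=onz(c,260.5,189,.1); g=onz(c,259,38,.068)
print("handle",h,"hinge",g,np.linalg.norm((h-g)[:2]), tri(ray(c,260.5,189),ray(b,110+472/2.6,160+139/2.6)),tri(ray(c,259,38),ray(b,110+396/2.6,160+74/2.6)))
for k,u,v,z in[("med",318,95,.05),("small",290,69,.048),("pocket",345,121,.03),("TL",266,13,.03),("BL",234,59,.03),("TR",398,133,.03),("BR",364,171,.03)]: print(k,onz(c,u,v,z).round(4))
E
```

```text
handle [ 0.53052691 -0.04366373  0.1       ] hinge [0.62139393 0.06406285 0.068     ] 0.140932015013874 (array([ 0.52998546, -0.04552238,  0.09476566]), np.float64(0.0025518495617794655)) (array([0.62143044, 0.06508117, 0.06663379]), np.float64(0.0014002374882938512))
med [ 0.6354 -0.0132  0.05  ]
small [0.6293 0.0259 0.048 ]
pocket [ 0.6447 -0.0558  0.03  ]
TL [0.6473 0.0857 0.03  ]
BL [0.5917 0.0753 0.03  ]
TR [ 0.6836 -0.1068  0.03  ]
BR [ 0.6272 -0.1171  0.03  ]
```

```bash
python3 - <<'E'
from h import *
c=load("w1.png"); b=load("scene0.png")
im=c["img"][175:212,240:280]; m=(im.max(2)<40)&True
v,u=np.nonzero(m); print(len(v),u.min()+240,u.max()+240,v.min()+175,v.max()+175)
for r in range(175,212): 
    k=np.nonzero(m[r-175])[0]
    if len(k): print(r,k.min()+240,k.max()+240,end="; ")
h=onz(c,259.5,197,.1); g=onz(c,259,38,.068)
print("\nhandle",h,np.linalg.norm((h-g)[:2]),tri(ray(c,259.5,197),ray(b,110+472/2.6,160+139/2.6)))
h=onz(c,259.5,196,.1);
d=np.degrees(np.arctan2(*(h-g)[[1,0]])); print("bar dir",d)
go([h[0],h[1],.12],d+90)
E
```

```text
155 254 265 185 201
185 258 262; 186 257 264; 187 256 264; 188 256 265; 189 255 265; 190 255 265; 191 255 265; 192 255 265; 193 254 264; 194 254 264; 195 254 264; 196 254 264; 197 254 263; 198 254 263; 199 255 262; 200 256 261; 201 258 258; 
handle [ 0.52440608 -0.04909186  0.1       ] 0.14903232351193638 (array([ 0.52449305, -0.04881474,  0.10072155]), np.float64(0.0003669772153310704))
bar dir -130.5943857155579
t 3.45 tcp [ 0.5317 -0.0662  0.2026] yaw -40.5 F [-0.2  0.6 -0.7] open 0.999
shift cm [ 1.   -1.67  8.25] turn z units 0.01 level xy [0.   0.11]
```

```bash
python3 -m pendant '[[1,1,-1.7,2,0,0.1,0],[1,0,0,4,0,0,0],[0.5,0,0,4,0,0,0],[0.5,0,0,3,0,0,0],[0.5,0,0,0,0,0,0]]' 10
python3 -c "
from h import *
go([.525,-.0482,.071],-40.6)"
```

```text
t: 4.08
eef_pos: [0.5231, -0.0423, 0.0701]
tool_rot: [2.852, 1.317, 0.002]
contact_force: [-0.1, 0.3, 0.7]
opening: 0.715
t 4.08 tcp [ 0.5231 -0.0423  0.0701] yaw -40.4 F [-0.1  0.3  0.7] open 0.715
shift cm [-0.33  0.53 -0.09] turn z units 0.03 level xy [ 0.01 -0.01]
```

```bash
python3 -m pendant '[[0.1,-0.3,0.5,-0.3,0,0,0],[0,0,0,0,0,0,0],[0,0,0,0,0,0,0],[0,0,0,0,0,0,0],[0,0,0,0,0,0,0]]' 10
python3 - <<'E'
from h import *
go([.525,-.0482,.073],-40.6)
g=np.array([.6214,.0645]); s=bot.observe()["eef_pos"][:2]; print(np.linalg.norm(s-g),np.degrees(np.arctan2(*(s-g)[::-1])))
c=load("w1.png")
E
```

```text
t: 4.7
eef_pos: [0.5268, -0.0477, 0.0778]
tool_rot: [2.849, 1.316, 0.01]
contact_force: [-0.1, 0.4, -1.4]
opening: 0.184
t 4.7 tcp [ 0.5268 -0.0477  0.0778] yaw -40.4 F [-0.1  0.4 -1.4] open 0.184
shift cm [-0.15 -0.11  0.47] turn z units 0.04 level xy [ 0.07 -0.05]
0.14678226080701517 -130.14463485017387
```

```bash
python3 -m pendant '[[0,0,0,0.2,0,0,0],[0,0,0,0.2,0,0,0],[0,0.06,1.3,0,0,0,-1],[0,0.06,1.3,0,0,0,-1],[0,0.06,1.3,0,0,0,-1],[0,0.06,1.3,0,0,0,-1],[0,0.06,1.3,0,0,0,-1],[0,0.06,1.3,0,0,0,-1],[0,0,0,0,0,0,0]]' 10
python3 - <<'E'
from h import *
g=np.array([.6214,.0645]); s=bot.observe()["eef_pos"][:2]; print(np.linalg.norm(s-g),np.degrees(np.arctan2(*(s-g)[::-1])))
a=np.radians(-90);go([g[0]+.15*np.cos(a),g[1]+.15*np.sin(a),.074],0)
a=np.radians(-79.4);go([g[0]+.15*np.cos(a),g[1]+.15*np.sin(a),.074],10.6)
E
```

```text
t: 5.82
eef_pos: [0.6003, -0.0804, 0.0758]
tool_rot: [2.393, 2.026, 0.013]
contact_force: [-0.7, 0.4, 4.7]
opening: 0.127
0.14639858783928533 -98.30344296017594
t 5.83 tcp [ 0.6003 -0.0804  0.0758] yaw -9.5 F [-0.7  0.4  4.7] open 0.127
shift cm [-0.16  2.17  0.2 ] turn z units -1.9 level xy [ 0.12 -0.02]
t 5.83 tcp [ 0.6003 -0.0804  0.0758] yaw -9.5 F [-0.7  0.4  4.7] open 0.127
shift cm [0.55 4.85 0.23] turn z units -4.02 level xy [ 0.12 -0.02]
```

```bash
python3 -m pendant '[[0,0.06,1.3,0,0,0,-1],[0,0.06,1.3,0,0,0,-1],[0,0.06,1.3,0,0,0,-1],[0,0.04,0.8,0,0,0,-0.6],[0,0,0,0,0,0,0]]' 10
python3 - <<'E'
from h import *
g=np.array([.6214,.0645]); s=bot.observe()["eef_pos"][:2]; print(np.linalg.norm(s-g),np.degrees(np.arctan2(*(s-g)[::-1])))
a=np.radians(-79.4);go([g[0]+.1465*np.cos(a),g[1]+.1465*np.sin(a),.074],10.6)
E
```

```text
t: 6.45
eef_pos: [0.6458, -0.08, 0.076]
tool_rot: [2.049, 2.373, 0.009]
contact_force: [4.6, 1.6, 1.6]
opening: 0.125
0.1465804223545132 -80.40434755033881
t 6.45 tcp [ 0.6458 -0.08    0.076 ] yaw 8.4 F [4.6 1.6 1.6] open 0.125
shift cm [0.02 0.25 0.2 ] turn z units -0.44 level xy [0.1  0.01]
```

```bash
python3 -m pendant '[[0,0,0.2,0,0,0,-0.4],[0,0,0.2,0,0,0,0],[0,0,0.2,0,0,0,0],[0,0,0,0,0,0,0]]' 10
python3 - <<'E'
from h import *
g=np.array([.6214,.0645]); s=bot.observe()["eef_pos"][:2]; print(np.linalg.norm(s-g),np.degrees(np.arctan2(*(s-g)[::-1])))
go([.6485,-.08,.074],10.6)
E
```

```text
t: 6.95
eef_pos: [0.6492, -0.0794, 0.0758]
tool_rot: [2.013, 2.409, 0.003]
contact_force: [1.3, 1.9, 3.8]
opening: 0.124
0.14658024158328317 -79.0511837081521
t 6.95 tcp [ 0.6492 -0.0794  0.0758] yaw 10.2 F [1.3 1.9 3.8] open 0.124
shift cm [-0.04 -0.08  0.18] turn z units -0.07 level xy [0.03 0.  ]
```

```bash
python3 -m pendant '[[0,0,0.3,0,0,0,0],[0,0,0.3,0,0,0,0],[0,0,0.3,0,0,0,0]]' 10; python3 -m pendant '[[0,0,0,0,0,0,0],[0.4,0,0,0,0,0,0],[0.6,0,0,0,0,0,0],[0.7,0,0,0,0,0,0],[0.7,0,0,-3,0,0,0],[0.7,0,0,-4,0,0,0],[0.7,0,0,-4,0,0,0],[0.7,-5,0,0,0,0,0],[0.7,0,0,0,0,0,0]]'
python3 - <<'E'
from h import *
go([.521,-.271,.15],-40)
c=cap("wrist","w2.png")
E
```

```text
t: 7.32
eef_pos: [0.6516, -0.0791, 0.0754]
tool_rot: [-2.01, -2.399, 0.016]
contact_force: [-20.3, -1.4, 12.0]
opening: 0.167
t: 8.45
eef_pos: [0.6608, -0.129, 0.1872]
tool_rot: [-2.008, -2.393, 0.024]
contact_force: [0.2, 0.4, -1.0]
opening: 0.701
t 8.45 tcp [ 0.6608 -0.129   0.1872] yaw 10.0 F [ 0.2  0.4 -1. ] open 0.701
shift cm [-11.57 -16.14   4.05] turn z units 10.0 level xy [-0.26 -0.04]
```

View pics/w2.png

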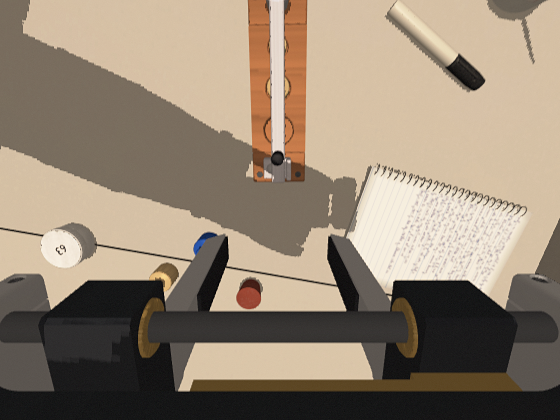

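The bar now lies along the block with the handle over the catch, and the push met about 20 N from the stop, so it is shut. The weight is at about (163,277), partly hidden, so I'll turn and hover with it in view.

```bash
python3 -m pendant '[[0.7,0,0,0,-0.3,0,2],[0.7,0,0,0,0,0,2],[0.7,0,0,0,0,0,2],[0.7,0,0,0,0,0,2],[0.7,0,0,0,0,0,2],[0.7,0,0,0,0,0,0.6]]'
python3 - <<'E'
from h import *
go([.485,-.31,.17],-43)
E
```

```text
t: 9.25
eef_pos: [0.6608, -0.1205, 0.1863]
tool_rot: [-2.893, -1.217, -0.007]
contact_force: [-0.0, 0.8, -0.2]
opening: 0.699
t 9.25 tcp [ 0.6608 -0.1205  0.1863] yaw -44.4 F [-0.   0.8 -0.2] open 0.699
shift cm [-25.85   0.68   1.5 ] turn z units -0.27 level xy [-0.01 -0.06]
```

```bash
python3 -m pendant '[[0.7,-4.3,0.1,0,0,0,0],[0.7,-4.3,0.1,0,0,0,0],[0.7,-4.3,0.1,0,0,0,0],[0.7,-4.3,0.1,0,0,0,0],[0.7,-4.3,0.1,0,0,0,0],[0.7,-4.3,0.1,0,0,0,0],[0.7,0,0,0,0,0,0]]'
python3 - <<'E'
from h import *
go([.485,-.31,.17],-43)
c=cap("wrist","w3.png")
E
```

```text
t: 10.12
eef_pos: [0.481, -0.3069, 0.1831]
tool_rot: [-2.887, -1.226, -0.007]
contact_force: [0.6, 0.7, -0.7]
opening: 0.701
t 10.12 tcp [ 0.481  -0.3069  0.1831] yaw -44.0 F [ 0.6  0.7 -0.7] open 0.701
shift cm [0.05 0.51 1.31] turn z units -0.19 level xy [-0.03 -0.07]
```

View pics/w3.png

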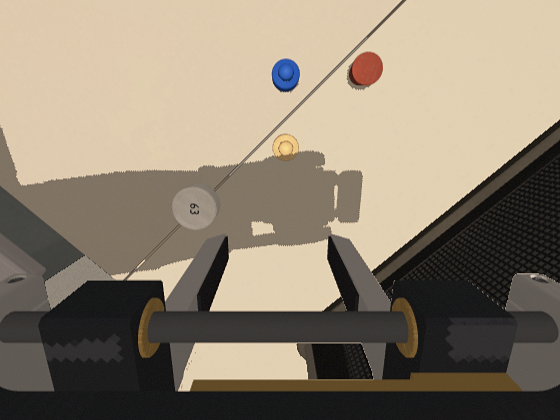

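The weight is at about (286,148) with the knob at its centre. The blue decoy is at (286,74), the stopper at (367,69) and the tin at (195,207), all clear of the jaw axis (image horizontal).

```bash
python3 - <<'E'
from h import *
c=load("w3.png"); b=load("scene0.png")
hsv=cv2.cvtColor(c["img"],cv2.COLOR_RGB2HSV)[120:175,255:320]
m=((hsv[...,1]>90)&(hsv[...,0]>10)&(hsv[...,0]<30)).astype(np.uint8)
m=cv2.morphologyEx(m,cv2.MORPH_OPEN,np.ones((3,3)))
cs=max(cv2.findContours(m,0,2)[0],key=cv2.contourArea); (u,v),r=cv2.minEnclosingCircle(cs); u+=255;v+=120
print(u,v,r, onz(c,u,v,.027)); k=tri(ray(c,u,v+1),ray(b,110+702/2.6,160+249/2.6)); print(k)
p=onz(c,u,v,.027); o=bot.observe()["eef_pos"]; f=210/np.tan(np.radians(c["fovy"]/2)); print("radius m",r/f*(c["pose"][2,3]-.027))
go([p[0],p[1],.08]); go([p[0],p[1],.004])
E
```

```text
285.125 147.0 13.370426177978516 [ 0.52560947 -0.27220661  0.027     ]
(array([ 0.52515947, -0.27185866,  0.04051711]), np.float64(0.0007281854634224904))
radius m 0.015396716501681843
t 10.18 tcp [ 0.4819 -0.3059  0.1831] yaw -43.9 F [-0.3  0.1 -0.1] open 0.696
shift cm [ 5.4   0.84 10.34] turn z units 0 level xy [-0.03 -0.07]
t 10.18 tcp [ 0.4819 -0.3059  0.1831] yaw -43.9 F [-0.3  0.1 -0.1] open 0.696
shift cm [ 5.35  0.86 17.94] turn z units 0 level xy [-0.03 -0.07]
```

```bash
python3 -m pendant '[[0.7,2.7,0.4,2,0,-0.07,0],[0.7,2.7,0.4,2,0,0,0],[0.7,0,0,3,0,0,0],[0.7,0,0,3,0,0,0],[0.7,0,0,0,0,0,0]]'
python3 -c "
from h import *
go([.5256,-.2722,.004],-44)"
```

```text
t: 10.8
eef_pos: [0.5308, -0.2639, 0.0806]
tool_rot: [-2.884, -1.239, -0.001]
contact_force: [0.8, 0.2, 0.0]
opening: 0.699
t 10.8 tcp [ 0.5308 -0.2639  0.0806] yaw -43.5 F [0.8 0.2 0. ] open 0.699
shift cm [-0.97  0.2   7.66] turn z units 0.1 level xy [-0.02 -0.01]
```

```bash
python3 -m pendant '[[0.7,-1,0.2,0,0,0,0],[0.7,0,0,1.5,0,0,0],[0.7,0,0,1,0,0,0],[0.7,0,0,0,0,0,0]]'
python3 -c "
from h import *
go([.5256,-.2722,.004],-44)"
```

```text
t: 11.3
eef_pos: [0.5267, -0.2729, 0.057]
tool_rot: [2.885, 1.241, 0.004]
contact_force: [0.0, 0.2, 0.3]
opening: 0.699
t 11.3 tcp [ 0.5267 -0.2729  0.057 ] yaw -43.4 F [0.  0.2 0.3] open 0.699
shift cm [-0.04 -0.14  5.3 ] turn z units 0.11 level xy [ 0.02 -0.03]
```

```bash
python3 -m pendant '[[0.7,0,-0.1,1.8,0,0,0],[0.7,0,0,1.8,0,0,0],[0.7,0,0,1.1,0,0,0],[0.7,0,0,0,0,0,0],[0.7,0,0,0,0,0,0]]'
python3 -c "
from h import *
go([.5256,-.2722,.004],-44)"
```

```text
t: 11.92
eef_pos: [0.526, -0.272, 0.0063]
tool_rot: [2.886, 1.241, 0.004]
contact_force: [-0.1, 0.4, -0.1]
opening: 0.696
t 11.93 tcp [ 0.526  -0.272   0.0063] yaw -43.5 F [-0.1  0.4 -0.1] open 0.696
shift cm [-0.04 -0.02  0.23] turn z units 0.11 level xy [ 0.01 -0.02]
```

```bash
python3 -m pendant '[[0.7,0,0,0.3,0,0,0],[0.5,0,0,0,0,0,0],[0.2,0,0,0,0,0,0],[0.1,0,0,0,0,0,0],[0,0,0,0,0,0,0],[0,0,0,0,0,0,0],[0,0,0,0,0,0,0]]' 25
python3 -c "
from h import *
go([.5256,-.2722,.003],-44)"
```

```text
t: 12.8
eef_pos: [0.5266, -0.2724, 0.0044]
tool_rot: [2.884, 1.24, 0.006]
contact_force: [0.2, -0.4, 0.2]
opening: 0.315
t 12.8 tcp [ 0.5266 -0.2724  0.0044] yaw -43.5 F [ 0.2 -0.4  0.2] open 0.315
shift cm [-0.05 -0.08  0.14] turn z units 0.11 level xy [ 0.04 -0.03]
```

```bash
python3 -m pendant '[[0,0,0,-2,0,0,0],[0,0,0,-4,0,0,0],[0,0,0,-4,0,0,0],[0,0,0,-4,0,0,0],[0,0,0,-4,0,0,0],[0,0,0,-3,0,0,0],[0,0,0,0,0,0,0],[0,0,0,0,0,0,0]]'
python3 -c "
from h import *
go([.487,.253,.21],-44)"
```

```text
t: 13.8
eef_pos: [0.5244, -0.2715, 0.228]
tool_rot: [2.882, 1.24, 0.008]
contact_force: [-0.8, -0.7, -2.2]
opening: 0.318
t 13.8 tcp [ 0.5244 -0.2715  0.228 ] yaw -43.5 F [-0.8 -0.7 -2.2] open 0.318
shift cm [ 35.5  -38.8    1.68] turn z units 0.11 level xy [ 0.07 -0.04]
```

Force is -2.2 N, about the weight of 0.2 kg, so it is held.

```bash
python3 -m pendant '[[0,1.5,-1.6,0,0,0,0],[0,2.5,-2.7,0,0,0,0],[0,2.5,-2.7,0,0,0,0],[0,2.5,-2.7,0,0,0,0],[0,2.5,-2.7,0,0,0,0],[0,2.5,-2.7,0,0,0,0],[0,2.5,-2.7,0,0,0,0],[0,2.5,-2.7,0,0,0,0],[0,2.5,-2.7,0,0,0,0],[0,2.5,-2.7,0,0,0,0],[0,2.5,-2.7,0,0,0,0],[0,2.5,-2.7,0,0,0,0],[0,2.5,-2.7,0,0,0,0],[0,2,-2.2,0,0,0,0],[0,1,-1,0,0,0,0],[0,0,0,0,0,0,0],[0,0,0,0,0,0,0]]'
python3 - <<'E'
from h import *
go([.487,.253,.21],-44)
cap("wrist","w4.png"); cap("scene","s4.png")
E
```

```text
t: 15.92
eef_pos: [0.4738, 0.2626, 0.2107]
tool_rot: [-2.874, -1.246, 0.033]
contact_force: [0.0, -1.3, -1.5]
opening: 0.316
t 15.93 tcp [0.4738 0.2626 0.2107] yaw -43.1 F [ 0.  -1.3 -1.5] open 0.316
shift cm [0.2  1.62 0.04] turn z units 0.18 level xy [-0.19  0.18]
```

View pics/w4.png

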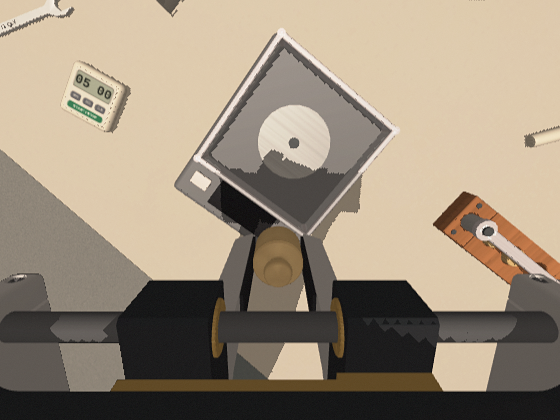

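The pan dot is at (293.5,143) and its disc is centred there too. The weight hangs straight between the fingers at (278,255), with its knob at (279,270).

```bash
python3 - <<'E'
from h import *
c=load("w4.png"); b=load("scene0.png"); a=load("top0.png")
t=tri(ray(c,293.5,143),ray(b,110+148/2.6,160+83/2.6)); print(t, tri(ray(c,293.5,143),ray(a,150+123/3.3,150+202/3.3)))
p=onz(c,293.5,143,.06); print("pan",p)
s=bot.observe(); M=R.from_rotvec(s["tool_rot"]).as_matrix()
for h in(.038,.023,-.004): print("axis at",h,proj(c,s["eef_pos"]+M@[0,0,-h]))
for q in ((281,34),(397,130),(303,236),(198,158)): print("shield",onz(c,*q,.084).round(3))
go([p[0],p[1],.2],-44)
E
```

```text
(array([0.52390908, 0.29447772, 0.06006357]), np.float64(0.00039174470917150713)) (array([0.52308475, 0.29421243, 0.05149613]), np.float64(0.0018669959945378735))
pan [0.5240279  0.29431808 0.06      ]
axis at 0.038 (np.float64(277.7705810422594), np.float64(275.0443450587693))
axis at 0.023 (np.float64(277.7833325123193), np.float64(262.5158845128095))
axis at -0.004 (np.float64(277.8015520936539), np.float64(244.6149440845087))
shield [0.583 0.377 0.084]
shield [0.609 0.235 0.084]
shield [0.464 0.213 0.084]
shield [0.441 0.353 0.084]
t 16.02 tcp [0.4741 0.2625 0.211 ] yaw -43.2 F [ 0.6  0.1 -2.5] open 0.314
shift cm [5.75 1.49 0.98] turn z units 0.17 level xy [-0.19  0.17]
```

```bash
python3 -m pendant '[[0,1.9,0.5,0,-0.2,0.17,0],[0,1.9,0.5,0,0,0,0],[0,1.3,0.3,0,0,0,0],[0,0.6,0.2,0,0,0,0],[0,0,0,0,0,0,0],[0,0,0,0,0,0,0]]'
python3 -c "
from h import *
go([.524,.2943,.13],-44)"
```

```text
t: 16.77
eef_pos: [0.5263, 0.2906, 0.2112]
tool_rot: [2.884, 1.241, 0.002]
contact_force: [-0.4, -0.3, -2.3]
opening: 0.314
t 16.77 tcp [0.5263 0.2906 0.2112] yaw -43.4 F [-0.4 -0.3 -2.3] open 0.314
shift cm [ 0.11 -0.43  8.12] turn z units 0.11 level xy [ 0.02 -0.01]
```

```bash
python3 -m pendant '[[0,0.1,-0.4,1,0,0,0],[0,0,0,2,0,0,0],[0,0,0,2,0,0,0],[0,0,0,1.5,0,0,0],[0,0,0,1,0,0,0],[0,0,0,0,0,0,0],[0,0,0,0,0,0,0]]'
python3 - <<'E'
from h import *
go([.524,.2943,.0755],-44)
a=cap("top","t5.png");b=cap("scene","s5.png")
s=bot.observe()["eef_pos"]
print([proj(a,s+[0,0,.038]),proj(b,s+[0,0,.038])])
B=cv2.resize(b["img"][140:250,110:230],None,fx=4,fy=4,interpolation=2);A=cv2.resize(a["img"][160:270,140:230],None,fx=4,fy=4,interpolation=2)
cv2.imwrite("pics/c5.png",np.clip(np.hstack([A,B[:440]])[:,:800,::-1]*1.3,0,255).astype(np.uint8))
E
```

```text
t: 17.65
eef_pos: [0.5227, 0.2944, 0.1328]
tool_rot: [2.884, 1.241, 0.003]
contact_force: [-0.4, 0.8, -1.2]
opening: 0.315
t 17.65 tcp [0.5227 0.2944 0.1328] yaw -43.4 F [-0.4  0.8 -1.2] open 0.315
shift cm [0.08 0.09 5.73] turn z units 0.11 level xy [ 0.02 -0.01]
[(np.float64(180.37851123353954), np.float64(205.32322625907975)), (np.float64(161.03534453069216), np.float64(158.121812644434))]
```

View pics/c5.png

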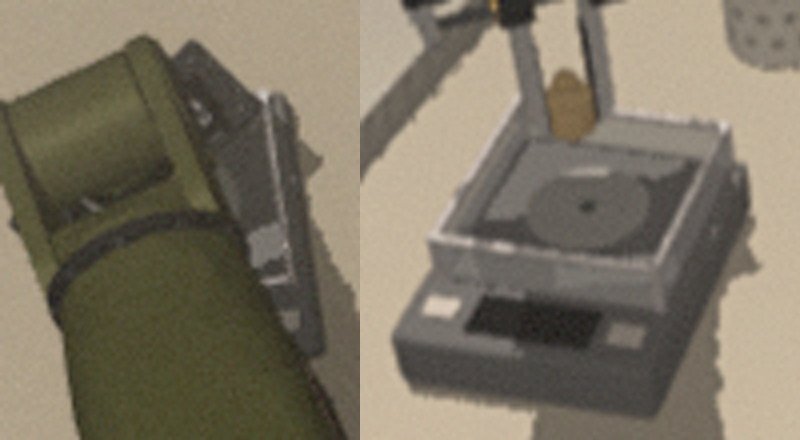

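The top camera is blocked by the arm. The scene half shows the weight held upright at about (571,105), clear of the shield and above the pan (pan dot at (588,207)).

```bash
python3 -m pendant '[[0,0.1,0.1,1.3,0,0,0],[0,0,0,1.3,0,0,0],[0,0,0,1.2,0,0,0],[0,0,0,0.5,0,0,0],[0,0,0,0,0,0,0],[0,0,0,0,0,0,0]]'
python3 -c "
from h import *
go([.524,.2943,.0755],-44)"
```

```text
t: 18.5
eef_pos: [0.5243, 0.2944, 0.0867]
tool_rot: [2.885, 1.241, 0.003]
contact_force: [0.3, -0.6, -1.8]
opening: 0.315
t 18.5 tcp [0.5243 0.2944 0.0867] yaw -43.4 F [ 0.3 -0.6 -1.8] open 0.315
shift cm [-0.03 -0.02  1.12] turn z units 0.11 level xy [ 0.02 -0.01]
```

```bash
python3 -m pendant '[[0,0,0,0.5,0,0,0],[0,0,0,0.5,0,0,0],[0,0,0,0,0,0,0],[0,0,0,0,0,0,0],[0,0,0,0,0,0,0]]'
python3 - <<'E'
from h import *
go([.524,.2943,.0755],-44)
b=cap("scene","s6.png"); c=cap("wrist","w6.png")
s=bot.observe()["eef_pos"]
print(proj(b,s+[0,0,-.0044]),proj(b,s+[0,0,.0376]),proj(b,[.524,.2943,.06]))
B=cv2.resize(b["img"][140:230,110:210],None,fx=4.2,fy=4.2,interpolation=2); C=b["img"][170:280,245:345]; C=cv2.resize(C,(380,B.shape[0]),interpolation=2)
cv2.imwrite("pics/c6.png",np.clip(np.hstack([B,C])[:,:,::-1]*1.3,0,255).astype(np.uint8))
E
```

```text
t: 19.12
eef_pos: [0.5246, 0.2945, 0.0767]
tool_rot: [2.885, 1.241, 0.005]
contact_force: [-0.8, 0.8, -1.9]
opening: 0.316
t 19.12 tcp [0.5246 0.2945 0.0767] yaw -43.4 F [-0.8  0.8 -1.9] open 0.316
shift cm [-0.06 -0.03  0.12] turn z units 0.11 level xy [ 0.03 -0.02]
(np.float64(166.52541816861822), np.float64(188.16974938674284)) (np.float64(164.40635549972615), np.float64(175.54214130977084)) (np.float64(167.07851526764247), np.float64(191.92061060939133))
```

View pics/c6.png

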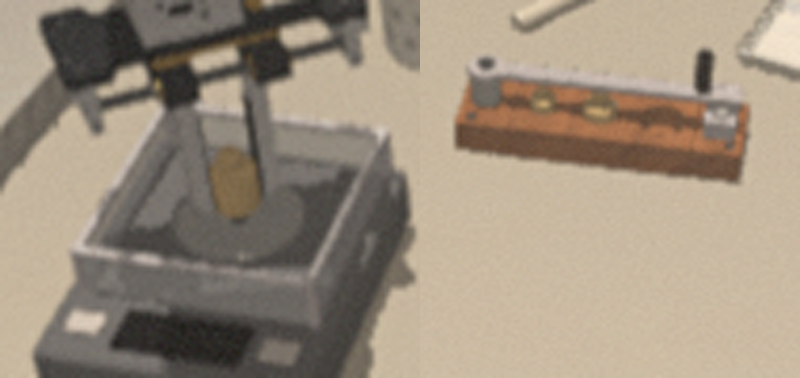

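View pics/w6.png

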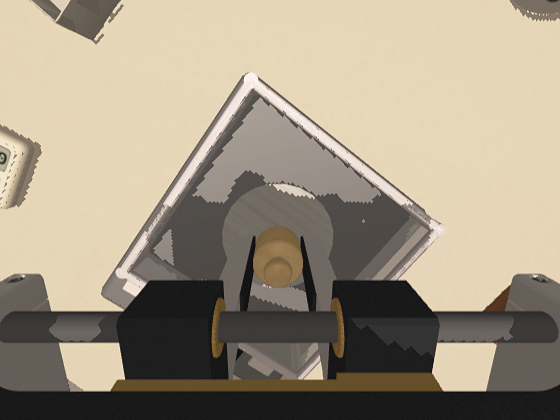

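The scene crop shows the bar shut over both smaller weights. The weight is upright over the pan, its lower rim at full-picture pixel (166,192), where I expect it for an underside at about 72 mm. In the wrist view both weight and pan are centred at column 278. I'm handing in.

```bash
python3 -c "
from h import *
go([.524,.2943,.0755]); print(abs(bot.observe()['joint_velocities']).max()); print(bot.finish_job())"
```

```text
t 19.23 tcp [0.5246 0.2945 0.0767] yaw -43.4 F [ 0.2 -0.6 -2.2] open 0.319
shift cm [-0.06 -0.03  0.12] turn z units 0 level xy [ 0.03 -0.02]
0.0016456161820147838
the job is handed in; nothing more can be done
None
```

I swung the keeper bar shut, then carried the large brass weight over to the balance, and handed in at about 19 s while still holding it above the pan.

- **Keeper bar:** I gripped the handle post and followed its arc until the stop pushed back with about 20 N. A later picture still shows the bar shut over both smaller weights.
- **Weight:** it was gripped round the body (opening about 30 mm). The measured load of about 2 N matches 0.2 kg. I carried it at about 0.21 m, on a line that passed beside the block rather than straight over it.
- **Final position:** the tool is within about 1 mm of the measured pan centre (0.524, 0.294). The weight's underside is about 12 mm above the pan, worked out from the grip height. The tool is level and still, and the load still reads about 2 N.

**Disagreements:**
- The top and scene cameras put points about 4–5 mm lower in x than the wrist camera did; I used the wrist values.
- Combining the top and wrist views put the pan at 51 mm high. Combining the scene and wrist views gave 60 mm, which agrees with the text, so I used 60 mm.
- In the wrist view before lowering, the knob appeared about 5 pixels (roughly 3 mm) from where I predicted, so the weight may be slightly off-centre or tilted in the grip.

I did not re-measure the tin and stopper after the lift, but nothing was moved near them.

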